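# Unpack a tape delivery into the stock box

### The job

A delivery of masking tape has come in the carton. Swing the lid of the grey steel stock box back past its balance point so that it stays open on its own, and fold both flaps of the carton right back outwards, well past upright; with all three standing open, move every roll of tape from the carton into the stock box, then shut the box's lid fully and leave the carton's flaps folded open. Leave the grease pot and the hex key where they are.

Things in the scene. Friction and masses are not known exactly. Their poses are not given: they have to be found in the camera images.
- stock_box: grey sheet-steel box, open-topped under its lid, 150 (x) x 190 (y) x 85 (z) mm outside, walls and floor 5 mm, fixed to the bench; origin: centre of its underside; its own -x side is the front, towards the robot, and the lid is hinged along its far (+x) top rim. It and the carton may change places
- stock_lid (a joint): hinge of the steel box's lid (rad): 0 shut, grows as the front edge swings up and away from the robot, stop at 1.70. The lid is a 150 x 190 x 6 mm plate, 0.3 kg, with an almost free hinge: it balances a little before upright (about 1.5), falls shut from less and rests at the stop from more; pushed back over the balance it drops shut by itself
- lid_hinge (a point): middle of the lid's hinge line, at box x = +75 mm, z = 86 mm; hinge line along the box's y
- lid_handle (a point): middle of the lid's handle, a dark round bar 12 mm thick and 100 mm long parallel to the hinge line, carried on two legs, its centre 45 mm above the lid's underside and 122 mm from the hinge line. Site z points out of the lid's upper face
- lid_edge (a point): middle of the lid's free edge, 150 mm from the hinge line
- carton: open brown cardboard carton, 190 (x) x 200 (y) x 60 (z) mm outside, walls and floor 4 mm, fixed to the bench; origin: centre of its underside; the flaps are creased along its near (-x) and far (+x) top rims and slope up over the middle with a gap between them
- flap_front (a joint): crease of the near flap (rad), along carton y at carton x = -95 mm, z = 62 mm: 0 is its lowest, sloping 0.5 rad (29 degrees) up over the carton because the crease springs it that far; 1.07 upright, 2.64 folded right out level (the stop). The flap is 93 mm long, 196 mm wide, 4 mm thick, starts half raised (0.3 to 0.6) and stays where it is left (light friction, about 0.03 N m); a fingertip let down through the gap between the flaps can sweep it outwards
- flap_back (a joint): the same for the far flap, crease at carton x = +95 mm
- flap_front_edge (a point): middle of the near flap's free edge
- flap_back_edge (a point): middle of the far flap's free edge
- tape_1: a roll of green masking tape lying flat, 72 mm outside diameter, 24 mm high, with a round hole about 40 mm across right through it (wall 16 mm thick, the easiest thing to pinch: one finger in the hole, one outside), 80 g; origin: centre of its underside, z along the roll's axis. Two to four rolls are there; None if absent. All rolls are alike
- tape_2: a roll of green masking tape lying flat, 72 mm outside diameter, 24 mm high, with a round hole about 40 mm across right through it (wall 16 mm thick, the easiest thing to pinch: one finger in the hole, one outside), 80 g; origin: centre of its underside, z along the roll's axis. Two to four rolls are there; None if absent. All rolls are alike
- tape_3: a roll of green masking tape lying flat, 72 mm outside diameter, 24 mm high, with a round hole about 40 mm across right through it (wall 16 mm thick, the easiest thing to pinch: one finger in the hole, one outside), 80 g; origin: centre of its underside, z along the roll's axis. Two to four rolls are there; None if absent. All rolls are alike
- tape_4: a roll of green masking tape lying flat, 72 mm outside diameter, 24 mm high, with a round hole about 40 mm across right through it (wall 16 mm thick, the easiest thing to pinch: one finger in the hole, one outside), 80 g; origin: centre of its underside, z along the roll's axis. Two to four rolls are there; None if absent. All rolls are alike
- broom_top (a point): top end of a fixed wooden broom stick, 27 mm thick, that leans up past the front edge of the bench: 0.18 m nearer the robot, 0.33 m further right at the floor, it passes x 0.275, y 0.365 at bench height; an obstacle for the gripper and arm
- grease_pot: bystander: white grease pot with dark green lid, 68 mm across, 48 mm high; origin: centre of its underside
- hex_key: bystander: small black hex key lying flat behind the carton and the box, 34 x 92 x 5 mm; origin: centre of its underside

How it is judged:
On the way, in this order (a step that is already met when the one before it is completed fails the run):
1. the box's lid rests open past its balance point (over 1.55 rad, still) and both carton flaps are folded back (over 1.7 rad) (value of joint stock_lid above 1.55 rad and velocity of joint stock_lid between -0.1 and 0.1 rad/s and value of joint each of flap_front, flap_back above 1.7 rad), for 0.5 s.
2. every roll lies in the stock box, the lid still open (value of joint stock_lid above 1.2 rad and x of tape_1 in the frame of stock_box between -0.06 and 0.06 m and y of tape_1 in the frame of stock_box between -0.08 and 0.08 m and z of tape_1 in the frame of stock_box between -0.005 and 0.075 m and x of tape_2 in the frame of stock_box between -0.06 and 0.06 m and y of tape_2 in the frame of stock_box between -0.08 and 0.08 m and z of tape_2 in the frame of stock_box between -0.005 and 0.075 m and x of tape_3 in the frame of stock_box between -0.06 and 0.06 m and y of tape_3 in the frame of stock_box between -0.08 and 0.08 m and z of tape_3 in the frame of stock_box between -0.005 and 0.075 m and x of tape_4 in the frame of stock_box between -0.06 and 0.06 m and y of tape_4 in the frame of stock_box between -0.08 and 0.08 m and z of tape_4 in the frame of stock_box between -0.005 and 0.075 m), for 0.2 s.
At the end, for the whole second after the job is handed in: the stock box's lid is shut (under 0.06 rad), every roll present lies inside the box, and both carton flaps are still folded back past 1.7 rad (value of joint stock_lid below 0.06 rad and value of joint each of flap_front, flap_back above 1.7 rad and x of tape_1 in the frame of stock_box between -0.06 and 0.06 m and y of tape_1 in the frame of stock_box between -0.08 and 0.08 m and z of tape_1 in the frame of stock_box between -0.005 and 0.075 m and x of tape_2 in the frame of stock_box between -0.06 and 0.06 m and y of tape_2 in the frame of stock_box between -0.08 and 0.08 m and z of tape_2 in the frame of stock_box between -0.005 and 0.075 m and x of tape_3 in the frame of stock_box between -0.06 and 0.06 m and y of tape_3 in the frame of stock_box between -0.08 and 0.08 m and z of tape_3 in the frame of stock_box between -0.005 and 0.075 m and x of tape_4 in the frame of stock_box between -0.06 and 0.06 m and y of tape_4 in the frame of stock_box between -0.08 and 0.08 m and z of tape_4 in the frame of stock_box between -0.005 and 0.075 m); the robot touches nothing.
It fails at once if the grease pot is shifted more than 40 mm (distance of grease_pot from where it was at the start of the episode above 0.04 m).
It fails at once if the hex key is shifted more than 40 mm (distance of hex_key from where it was at the start of the episode above 0.04 m).
Of tape_1, tape_2, tape_3, tape_4 only 2 to 4 are there at a start; the rules pass over those that are not, and their reading is None.
At some moment in a run one of tape_1, tape_2, tape_3, tape_4 may be knocked a few centimetres aside while the robot is not near it.
Once in a run the grip may slacken for a moment while it holds something.
It also fails if it takes over 210 s, if anything falls off the work surface, if the arm or the gripper's body presses on something with over 40 N, if the wrist force passes 120 N, or if a joint passes its speed limit or range.

### The arm

A 6-joint arm with a two-finger parallel gripper is mounted at the origin on a cart in front of the work surface, level with it; the furniture and walls round the work are solid. World frame = base frame: x ahead of the robot, y to its left, z up, the work surface at z = 0. Lengths are in m, angles in rad, forces in N, time in s.
With the tool pointing down it reaches from about 0.25 to 0.775 m from the base axis. Payload 4 kg.
Tool frame: the origin (TCP) lies at the centre of the arm's flange, where the gripper is bolted on; the fingertips stand 199 mm ahead of it and the grasp point (between the pads) lies 180 mm ahead of it (robot.tcp_to_tips is the distance from the TCP to the fingertips, in m); z points along the fingers, y is the line along which they close (so a half turn about z gives the same grasp; the last joint's range is limited). The gripper opens to 94 mm and grips with 3 to 60 N. Pads are 16 mm wide; open, the fingers measure 119 mm over their backs; the gripper's body (75 mm by 177 mm) begins 78 mm behind the grasp point.
Start: joints at [1.103, 0.087, 1.371, -0, 1.684, -0.103], TCP at [0.196, 0.514, 0.405] pointing down, gripper open.
Joint ranges: [-3.1, 3.1], [-0.76, 2.03], [0.27, 2.55], [-1.08, 4.22], [0.17, 2.65], [-2.57, 2.57]. Speed limits (rad/s): [2.79, 2.79, 3.14, 3.14, 3.14, 3.14].

### API

Orientations are given as [roll, pitch, yaw] about the fixed x, y, z axes, in that order (R = Rz(yaw) Ry(pitch) Rx(roll)).
In Python, from bench import telemetry, snapshot, ticket, robot gives the robot as it stands.
- The arm moves only by the tool apply_moves, never from a script. Its argument "moves" is a list that holds one entry, the list of rows, each a list of 5 numbers: the shift along the tool's x, y, z in units of 50 mm (1.0 is 50 mm), then the turn about the tool's z in units of 10 degrees (1.0 is 10 degrees), then the closure, from 0 (fully open) to 1 (shut). A call has 1 to 10 rows; each row is the pose to reach, as a shift and turn from the pose commanded when the call began, along the tool's axes at that moment; what a row does not reach only later rows make up. A row lasts 1/8 s, in which the tool goes at most 62.5 mm and 10.7 degrees, less where a joint would pass 70% of its speed; a pose out of reach is approached as far as the arm can. A call with a gripper value outside its range is refused whole. The fingers move at their own pace and stop on an object; the grip force is fixed at half the most. Time passes only in rows, so rows that repeat a pose let the fingers close. It gives the time, the measured TCP pose, the force, the opening and the grip force at its end, in the units of the state.
- telemetry.get_obs(): the state, without advancing time (a new reading comes with each control period).
- snapshot(name): name is "side" or "top"; returns a dict with "image" (384x512x3 uint8, red, green, blue), "fovy" (degrees; the focal length in pixels is half the picture's height over the tangent of half this angle, whatever the lens; pixels are square), "cx", "cy" (the principal point, pixels), "R" (3x3) and "t" (3): a world point X has camera coordinates R X + t. Camera axes: x right, y down, z forward; pixel columns grow to the right and rows downward; lengths in m; the calibration is good to about 2 mm. A picture is of the moment at which its call begins. There is no depth.
- ticket.close_job(): hands the job in; it is judged then, once.
The state is a dict: "time": time; "joint_positions": joint angles; "qvel": joint speeds; "joint_torque": joint torques, N m; "tool_pos": TCP position; "ee_rot": TCP orientation; "wrist_force": force on the tool from outside, world axes, zero at the start; "wrist_torque": the same for the moment, N m; "width": finger opening in m; "finger_force": force on a finger pad.
Only numpy, scipy, OpenCV 4.12 (cv2) and the standard library are available. Lean on these libraries where they do the work, as an engineer would, in place of code of your own. Each camera call takes 0.05 s, during which the arm holds its last target. There are 200 camera calls.

## Working session

There is one attempt and no reset: what is moved stays moved. The work goes in short steps, Python scripts to look and compute and a tool call to move; the robot and the scene stay as the last step left them, time stands still between calls to the robot, and variables do not carry over. Pictures are saved under pics/ and viewed, at most 14 in all, crops included, and the job is handed in when it is done.

Besides the shell and the picture viewer there is one more tool, called after "Request:" as a command line: name --argument value ..., lists and objects as JSON in quotes. apply_moves: Moves the arm, as the interface text tells. Its arguments: {"type":"object","properties":{"moves":{"type":"array","items":{"type":"array","items":{"type":"array","items":{"type":"number"}}}}},"required":["moves"]}

```bash
mkdir -p pics; ls; python3 - <<'E'
from bench import telemetry, snapshot
import cv2
print(telemetry.get_obs())
for n in("top","side"):
    s=snapshot(n); print(n,s["fovy"],s["cx"],s["cy"],s["R"],s["t"])
    cv2.imwrite(f"pics/{n}0.png",cv2.resize(s["image"][:,:,::-1],(800,600),interpolation=cv2.INTER_CUBIC))
E
```

```text
pics
{'time': 0.0, 'joint_positions': array([ 1.10286216e+00,  8.79564443e-02,  1.37222488e+00, -1.75034068e-05,
        1.68364705e+00, -1.03109984e-01]), 'qvel': array([-0.00096771,  0.00231054,  0.00019807, -0.0014203 ,  0.0001521 ,
       -0.00145564]), 'joint_torque': array([-9.46435080e-06, -3.40185606e+01, -3.02426791e+01,  7.17873336e-02,
        3.31703515e-02, -1.58574053e-04]), 'tool_pos': array([0.19619157, 0.51369488, 0.40351783]), 'ee_rot': array([-3.13936702e+00, -2.12812361e-04,  2.77676628e+00]), 'wrist_force': array([0.54109588, 0.67922764, 0.22283263]), 'wrist_torque': array([ 0.02303585,  0.04181694, -0.0184578 ]), 'finger_force': 0.0, 'width': 0.0944154030759603}
top 55.040565843750706 251.65932987214566 194.76841717161207 [[ 0.01232284 -0.99990345 -0.00642226]
 [-0.99211197 -0.01142503 -0.12483309]
 [ 0.12474766  0.0079099  -0.99215697]] [0.24003347 0.55706282 1.25537352]
side 55.80623900449402 258.3992625730859 189.81364767632283 [[ 0.98786139 -0.1553311  -0.00145706]
 [-0.09576491 -0.60159849 -0.79303742]
 [ 0.12230681  0.78355058 -0.60917119]] [-0.47220991  0.36871835  0.90955288]
```

View pics/top0.png

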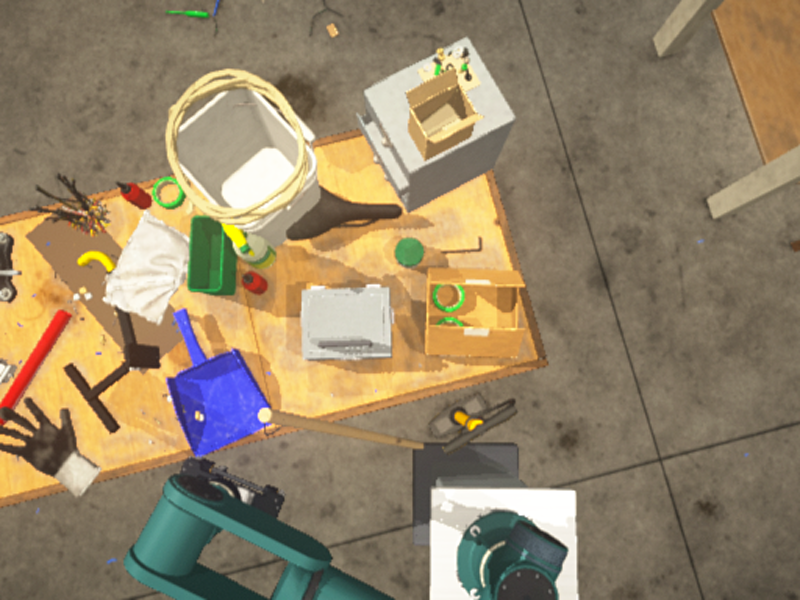

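View pics/side0.png

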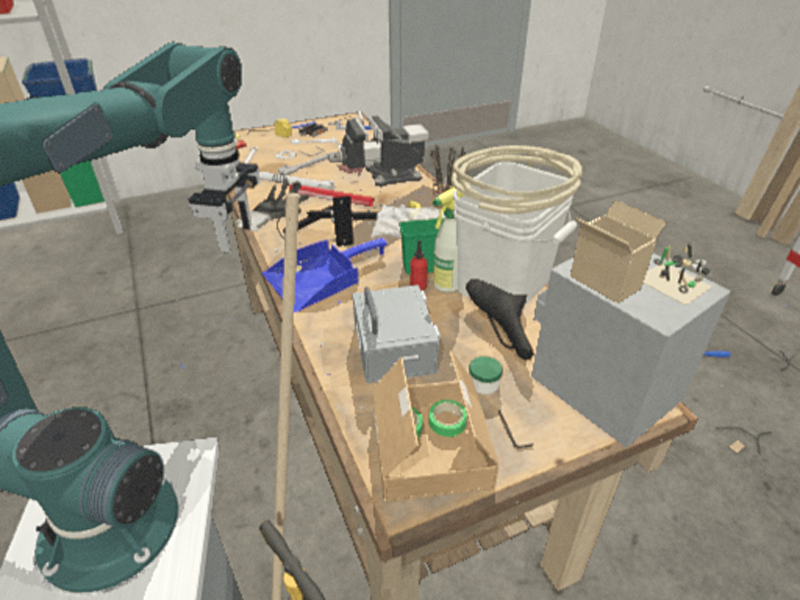

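The top view shows the steel box at about (346,322), with its handle at (345,344), and the carton at about (475,313). Two rolls are visible, at (449,296) and partly at (449,322). The broom top is near (265,415). Next I'll take enlarged crops.

```bash
cat > h.py <<'E'
import numpy as np, cv2
from bench import telemetry, snapshot, robot
def cam(s):
    f=s["image"].shape[0]/2/np.tan(np.radians(s["fovy"])/2)
    return np.array([[f,0,s["cx"]],[0,f,s["cy"]],[0,0,1]]),np.array(s["R"]),np.array(s["t"])
def ray(s,uv,z):   # pixel -> world point on plane z
    K,R,t=cam(s); c=-R.T@t; d=R.T@np.linalg.solve(K,[uv[0],uv[1],1]); return c+d*(z-c[2])/d[2]
def proj(s,X):
    K,R,t=cam(s); p=K@(R@np.array(X,float)+t); return p[:2]/p[2]
def crop(s,x0,y0,w,h,k,name):
    cv2.imwrite(f"pics/{name}.png",cv2.resize(s["image"][y0:y0+h,x0:x0+w,::-1],None,fx=k,fy=k,interpolation=cv2.INTER_CUBIC))
E
python3 - <<'E'
from h import *
crop(snapshot("top"),150,140,210,150,3.8,"topc")
crop(snapshot("side"),155,165,200,160,3.75,"sidec")
E
```

```text
(no output)
```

View pics/topc.png

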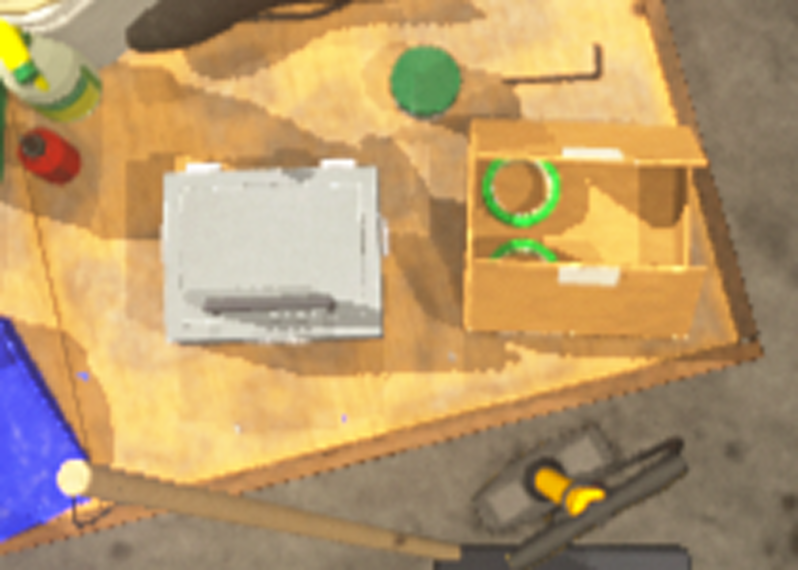

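View pics/sidec.png

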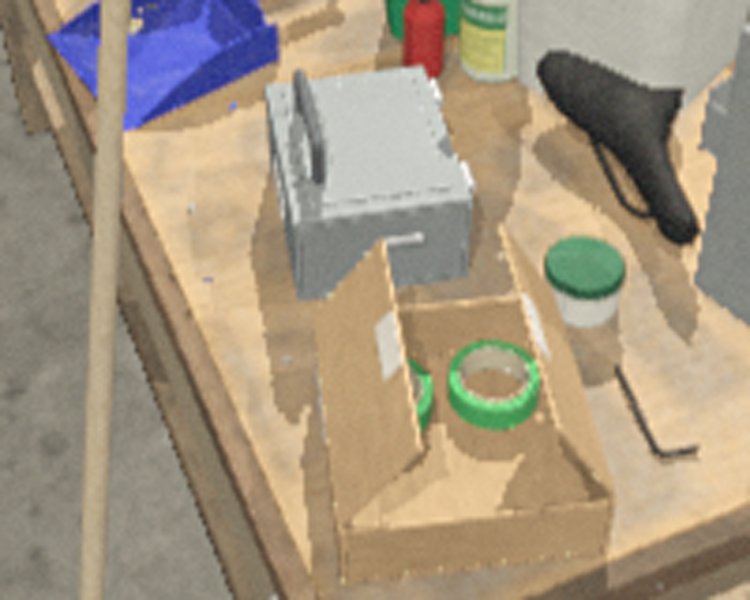

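```bash
python3 - <<'E'
from h import *
s=snapshot("top")
g=lambda u,v,z: ray(s,(u/3.8+150,v/3.8+140),z).round(3)
for l,u,v,z in [("lid bl",165,170,.091),("lid br",377,167,.091),("lid fr",382,337,.091),("lid fl",170,342,.091),("handle l",205,305,.136),("handle r",335,303,.136),
("car fl",467,330,.062),("car fr",690,333,.062),("car bl",472,122,.062),("car br",690,126,.062),("fe l",473,263,.13),("fe r",706,268,.13),("be l",472,155,.13),("be r",706,162,.13),
("t1",521,187,.028),("t2",523,275,.028),("pot",426,82,.048),("hexa",505,80,.003),("hexb",598,75,.003),("broomtop",75,478,.3),("broomtop",75,478,.4),("broom",455,550,0)]: print(l,g(u,v,z))
E
python3 -c "
from bench import robot;print([a for a in dir(robot) if a[0]!='_'])"
```

```text
lid bl [0.579 0.443 0.091]
lid br [0.584 0.255 0.091]
lid fr [0.434 0.249 0.091]
lid fl [0.427 0.433 0.091]
handle l [0.457 0.398 0.136]
handle r [0.46  0.288 0.136]
car fl [0.442 0.173 0.062]
car fr [ 0.442 -0.026  0.062]
car bl [0.631 0.169 0.062]
car br [ 0.629 -0.029  0.062]
fe l [0.496 0.172 0.13 ]
fe r [ 0.494 -0.026  0.13 ]
be l [0.589 0.173 0.13 ]
be r [ 0.585 -0.027  0.13 ]
t1 [0.576 0.122 0.028]
t2 [0.494 0.12  0.028]
pot [0.67  0.211 0.048]
hexa [0.683 0.135 0.003]
hexb [0.689 0.046 0.003]
broomtop [0.324 0.465 0.3  ]
broomtop [0.331 0.442 0.4  ]
broom [0.243 0.18  0.   ]
['IKError', 'tcp_to_tips']
```

Request:
apply_moves --moves '[[[0,0,-1.2,0,0],[0,0,-2.4,1,0],[0,0,-3.6,2,0],[-0.6,-0.1,-4,3,0],[-1.8,-0.4,-4,4,0],[-3,-0.65,-4,5,0],[-4.2,-0.9,-4,6,0],[-5.3,-1.15,-4,6.7,0],[-6.13,-1.32,-4,6.7,0],[-6.13,-1.32,-4,6.7,0]]]'

```text
time: 1.5
tool_pos: [0.4617, 0.3413, 0.6031]
ee_rot: [-3.14, 0.001, 1.603]
wrist_force: [-0.4, -1.0, -0.4]
width: 0.094
finger_force: 0.0
```

Request:
apply_moves --moves '[[[0,0,1.2,0,0],[0,0,2.4,0,0],[0,0,3.6,0,0],[0,0,4.8,0,0],[0,0,5.6,0,0],[0,0,5.84,0,0],[0,0,5.84,0,0.9],[0,0,5.84,0,1],[0,0,5.84,0,1],[0,0,5.84,0,1]]]'

```text
time: 2.75
tool_pos: [0.4593, 0.3429, 0.314]
ee_rot: [3.14, -0.001, 1.607]
wrist_force: [-0.4, 0.1, 0.4]
width: 0.0573
finger_force: 0.0
```

```bash
python3 - <<'E'
from h import *
o=telemetry.get_obs();print(o['tool_pos'],o['width'],o['finger_force'],o['wrist_force'])
crop(snapshot("side"),155,130,200,150,3.75,"s2")
E
```

```text
[0.45925779 0.34291972 0.31401884] 0.05729804748878228 0.0 [-0.44971004  0.082455    0.41793408]
```

View pics/s2.png

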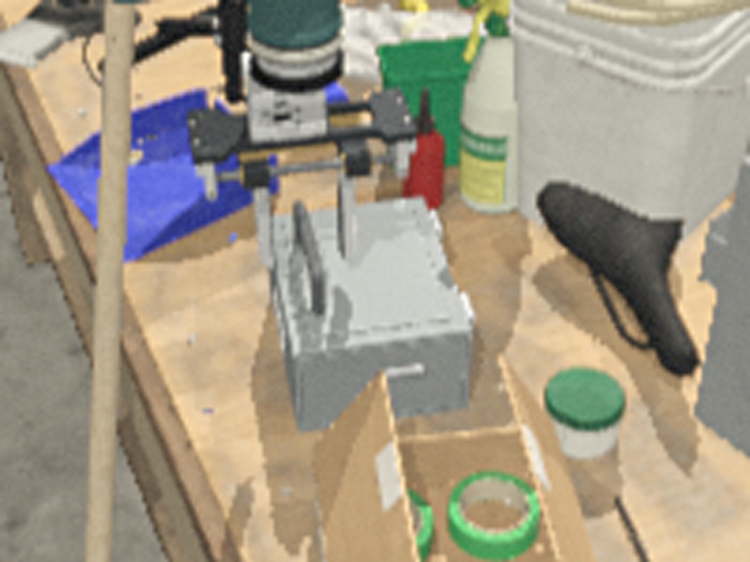

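The handle bar, around (310,255), lies between the two fingers, which are still closing.

Request:
apply_moves --moves '[[[0,0,0.02,0,1],[0,0,0.02,0,1],[0,0,0.02,0,1],[0,0,0.02,0,1],[0,0,0.02,0,1],[0,0,0.02,0,1]]]'

```text
time: 3.55
tool_pos: [0.4603, 0.3428, 0.3117]
ee_rot: [3.137, -0.001, 1.607]
wrist_force: [6.1, 0.5, -2.5]
width: 0.011
finger_force: 30.0
```

```bash
python3 - <<'E'
import numpy as np
for th in np.arange(0,1.76,.1):
    p=lambda t:np.array([-.122*np.cos(t)+.045*np.sin(t), .122*np.sin(t)+.045*np.cos(t)])
    d=(p(th)-p(0))/.05; print(round(th,1),[0,round(d[0],2),round(-d[1],2)])
E
```

```text
0.0 [0, np.float64(0.0), np.float64(-0.0)]
0.1 [0, np.float64(0.1), np.float64(-0.24)]
0.2 [0, np.float64(0.23), np.float64(-0.47)]
0.3 [0, np.float64(0.37), np.float64(-0.68)]
0.4 [0, np.float64(0.54), np.float64(-0.88)]
0.5 [0, np.float64(0.73), np.float64(-1.06)]
0.6 [0, np.float64(0.93), np.float64(-1.22)]
0.7 [0, np.float64(1.15), np.float64(-1.36)]
0.8 [0, np.float64(1.39), np.float64(-1.48)]
0.9 [0, np.float64(1.63), np.float64(-1.57)]
1.0 [0, np.float64(1.88), np.float64(-1.64)]
1.1 [0, np.float64(2.14), np.float64(-1.68)]
1.2 [0, np.float64(2.39), np.float64(-1.7)]
1.3 [0, np.float64(2.65), np.float64(-1.69)]
1.4 [0, np.float64(2.91), np.float64(-1.66)]
1.5 [0, np.float64(3.17), np.float64(-1.6)]
1.6 [0, np.float64(3.41), np.float64(-1.51)]
1.7 [0, np.float64(3.65), np.float64(-1.4)]
```

Request:
apply_moves --moves '[[[0,0.1,-0.24,0,1],[0,0.23,-0.47,0,1],[0,0.37,-0.68,0,1],[0,0.54,-0.88,0,1],[0,0.73,-1.06,0,1],[0,0.93,-1.22,0,1],[0,1.15,-1.36,0,1],[0,1.39,-1.48,0,1],[0,1.63,-1.57,0,1],[0,1.63,-1.57,0,1]]]'

```text
time: 4.8
tool_pos: [0.5411, 0.3457, 0.3947]
ee_rot: [3.137, -0.003, 1.607]
wrist_force: [-3.5, -0.6, 5.8]
width: 0.0112
finger_force: 30.0
```

Request:
apply_moves --moves '[[[0,0.25,-0.07,0,1],[0,0.51,-0.11,0,1],[0,0.76,-0.13,0,1],[0,1.02,-0.12,0,1],[0,1.28,-0.09,0,1],[0,1.54,-0.03,0,1],[0,1.78,0.06,0,1],[0,1.95,0.13,0,1],[0,1.95,0.13,0,1]]]'

```text
time: 5.92
tool_pos: [0.6394, 0.3498, 0.3837]
ee_rot: [3.137, -0.002, 1.607]
wrist_force: [2.1, 4.4, 3.8]
width: 0.0113
finger_force: 30.0
```

```bash
python3 - <<'E'
from h import *
crop(snapshot("side"),155,100,200,150,3.75,"s3")
E
```

```text
(no output)
```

View pics/s3.png

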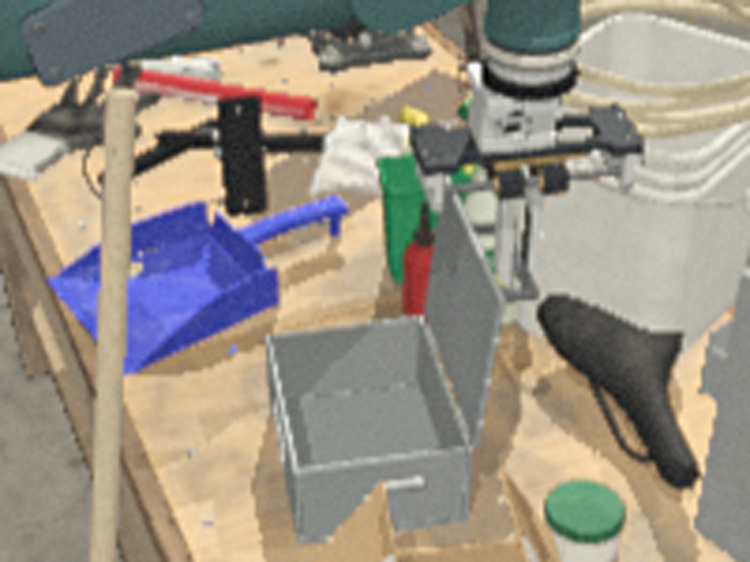

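The lid stands open slightly past vertical, with the bar gripped on its far side. I'll release by a small opening and rise.

Request:
apply_moves --moves '[[[0,0,0,0,0.72],[0,0,0,0,0.72],[0,0,0,0,0.72],[0,0,-0.5,0,0.72],[0,0,-1.2,0,0.72],[0,0,-2.2,0,0.72],[0,0,-3.4,0,1],[0,0,-3.4,0,1]]]'

```text
time: 6.98
tool_pos: [0.6362, 0.3483, 0.562]
ee_rot: [3.128, -0.005, 1.607]
wrist_force: [-0.5, 0.9, 1.0]
width: 0.0098
finger_force: 0.0
```

Request:
apply_moves --moves '[[[-1.1,-0.4,0,0,1],[-2.2,-0.8,0,0,1],[-3.3,-1.2,0,0,1],[-4.4,-1.7,0,0,1],[-5.5,-2.1,0,0,1],[-5.5,-2.1,1.1,0,1],[-5.5,-2.1,2.2,0,1],[-5.5,-2.1,3.3,0,1],[-5.5,-2.1,4.3,0,1],[-5.5,-2.1,4.3,0,1]]]'

```text
time: 8.22
tool_pos: [0.5409, 0.0705, 0.3318]
ee_rot: [-3.128, 0.0, 1.607]
wrist_force: [0.7, -0.2, 0.3]
width: 0.0005
finger_force: 0.0
```

Request:
apply_moves --moves '[[[0,0,0.6,0,1],[0,0.4,0.6,0,1],[0,0.8,0.6,0,1],[0,1.2,0.6,0,1],[0,1.6,0.6,0,1],[0,2,0.6,0,1],[0,2.5,0.6,0,1],[0,3,0.6,0,1],[0,3.1,1,0,1],[0,3.1,1,0,1]]]'

```text
time: 9.48
tool_pos: [0.6973, 0.0763, 0.2862]
ee_rot: [-3.137, 0.0, 1.607]
wrist_force: [-0.0, -0.2, -0.2]
width: 0.0005
finger_force: 0.0
```

Request:
apply_moves --moves '[[[0,0,-0.4,0,1],[0,-1,-0.4,0,1],[0,-2,-0.4,0,1],[0,-3,-0.4,0,1],[0,-3.7,-0.4,0,1],[0,-4.4,-0.4,0,1],[0,-5.1,-0.4,0,1],[0,-5.8,-0.4,0,1],[0,-6.5,-0.4,0,1],[0,-6.5,0,0,1]]]'

```text
time: 10.72
tool_pos: [0.3717, 0.0646, 0.2924]
ee_rot: [3.133, 0.0, 1.608]
wrist_force: [0.8, 0.0, 0.9]
width: 0.0002
finger_force: 0.1
```

Request:
apply_moves --moves '[[[0,0,-1,-1,1],[0,0,-2,-2,1],[-0.5,0,-3,-3,0.5],[-1,0,-3,-4,0.5],[-1.5,0,-3,-5,0.5],[-2,0,-3,-6,0.5],[-3,0,-3,-7,0.5],[-3,0,-3,-8,0.5],[-3,0,-3,-8.8,0.5],[-3,0,-3,-8.8,0.5]]]'

```text
time: 11.98
tool_pos: [0.3777, -0.0852, 0.4406]
ee_rot: [-3.14, 0.003, 3.141]
wrist_force: [0.4, 0.0, 0.2]
width: 0.0468
finger_force: 0.0
```

```bash
python3 - <<'E'
from h import *
a=snapshot("top")["image"][120:270,150:350,::-1]; b=snapshot("side")["image"][165:335,155:355,::-1]
cv2.imwrite("pics/m4.png",cv2.resize(a,None,fx=4,fy=4,interpolation=cv2.INTER_CUBIC))
cv2.imwrite("pics/m4s.png",cv2.resize(b,None,fx=3.5,fy=3.5,interpolation=cv2.INTER_CUBIC))
E
```

```text
(no output)
```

View pics/m4.png

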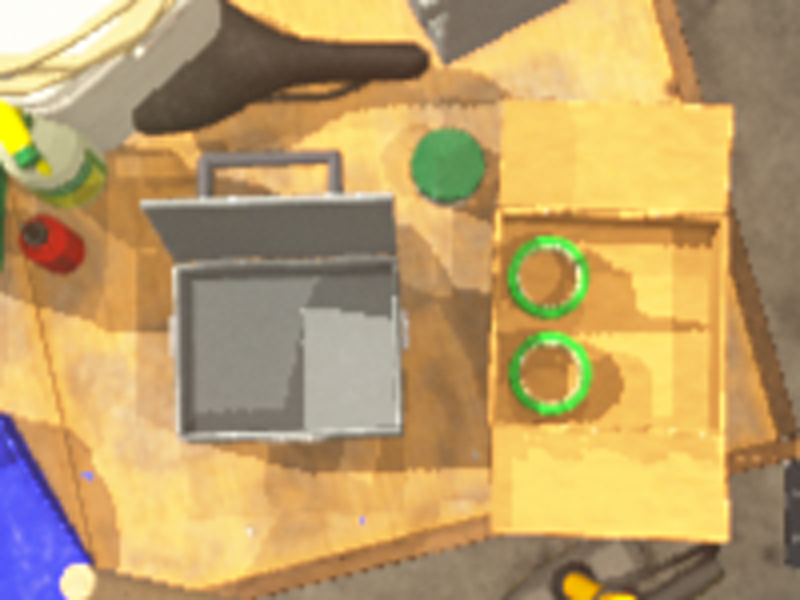

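View pics/m4s.png

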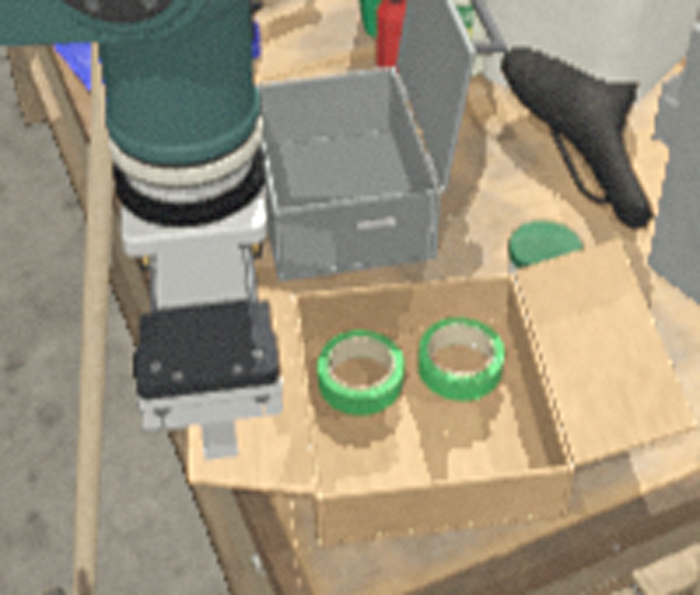

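All three stand open. There are two rolls, at crop (548,277) and (550,373) in the top view, and the carton holds nothing else.

```bash
python3 - <<'E'
from h import *
s=snapshot("top")
for u,v in [(548,277),(550,373)]: print(ray(s,(u/4+150,v/4+120),.028).round(4))
for u,v in [(178,265),(398,263),(400,432),(182,438)]: print(ray(s,(u/4+150,v/4+120),.085).round(4))
E
```

```text
[0.5762 0.1223 0.028 ]
[0.4914 0.1205 0.028 ]
[0.5748 0.4399 0.085 ]
[0.5786 0.2539 0.085 ]
[0.4363 0.2504 0.085 ]
[0.4292 0.432  0.085 ]
```

Request:
apply_moves --moves '[[[-1,0.9,0,0,0.62],[-2,1.8,0,0,0.62],[-3,2.7,0,0,0.62],[-3.97,3.58,0,0,0.62],[-3.97,3.58,1,0,0.62],[-3.97,3.58,2,0,0.62],[-3.97,3.58,3,0,0.62],[-3.97,3.58,3.4,0,0.62],[-3.97,3.58,3.4,0,0.62],[-3.97,3.58,3.4,0,0.62]]]'

```text
time: 13.38
tool_pos: [0.5773, 0.0941, 0.2704]
ee_rot: [3.141, 0.003, -3.14]
wrist_force: [1.1, -0.3, -0.2]
width: 0.0354
finger_force: 0.0
```

Request:
apply_moves --moves '[[[0,0,0.7,0,0.62],[0,0,1.27,0,0.62],[0,0,1.27,0,0.62],[0,0,1.27,0,1],[0,0,1.27,0,1],[0,0,1.27,0,1],[0,0,1.27,0,1],[0,0,0.9,0,1],[0,0,0.4,0,1],[0,0,0.4,0,1]]]'

```text
time: 14.62
tool_pos: [0.5778, 0.094, 0.2519]
ee_rot: [3.141, 0.006, -3.14]
wrist_force: [-0.6, -0.7, -0.8]
width: 0.0096
finger_force: 29.3
```

```bash
python3 - <<'E'
from h import *
crop(snapshot("side"),215,190,130,120,5,"s5")
E
```

```text
(no output)
```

View pics/s5.png

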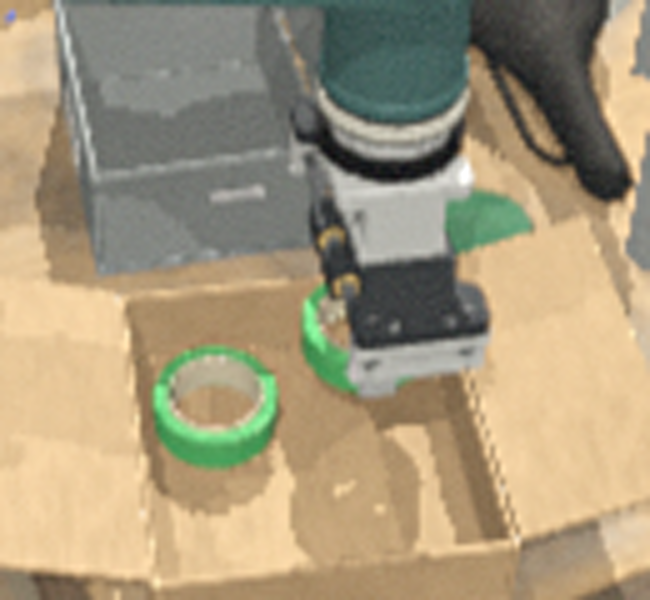

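The roll is in the grip and lifted clear. I'll carry it over to the box.

Request:
apply_moves --moves '[[[0,0,-1,0,1],[0,0,-2,0,1],[0.2,0.8,-2.4,0,1],[0.5,1.7,-2.4,0,1],[0.8,2.6,-2.4,0,1],[1.1,3.5,-2.4,0,1],[1.4,4.4,-2.4,0,1],[1.6,5.2,-2.4,0,1],[1.6,5.4,-2.4,0,1],[1.6,5.4,-2.4,0,1]]]'

```text
time: 15.92
tool_pos: [0.4964, 0.3638, 0.3675]
ee_rot: [-3.14, -0.001, -3.139]
wrist_force: [-0.5, -0.1, -1.6]
width: 0.0097
finger_force: 29.3
```

Request:
apply_moves --moves '[[[0,0,1,0,1],[0,0,2,0,1],[0,0,2.8,0,1],[0,0,2.8,0,1],[0,0,2.8,0,0.62],[0,0,2.8,0,0.62],[0,0,2.8,0,0.62],[0,0,2,0,0.62],[0,0,0.8,0,0.62],[0,0,-0.2,0,0.62]]]'

```text
time: 17.18
tool_pos: [0.4962, 0.3638, 0.3822]
ee_rot: [3.14, 0.003, -3.14]
wrist_force: [0.5, 0.4, 0.8]
width: 0.0358
finger_force: 0.0
```

Request:
apply_moves --moves '[[[0.3,-1,0,0,0.62],[0.6,-2.2,0,0,0.62],[1,-3.4,0,0,0.62],[1.5,-4.6,0,0,0.62],[2.2,-5.8,0,0,0.62],[2.6,-7,0,0,0.62],[2.6,-8,0,0,0.62],[2.6,-9,0,0,0.62],[2.6,-9,0,0,0.62]]]'

```text
time: 18.3
tool_pos: [0.3666, -0.089, 0.3797]
ee_rot: [-3.14, 0.002, 3.137]
wrist_force: [-0.0, -0.1, -0.4]
width: 0.0359
finger_force: 0.0
```

```bash
python3 - <<'E'
from h import *
crop(snapshot("top"),150,120,200,150,4,"m6")
E
```

```text
(no output)
```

View pics/m6.png

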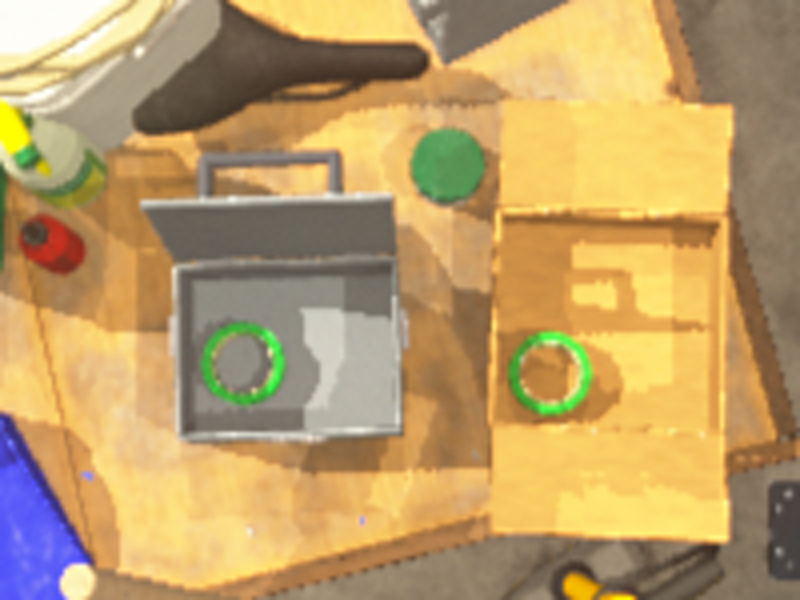

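Roll one lies flat in the box at (244,362). The second roll has not moved from (550,373).

Request:
apply_moves --moves '[[[-0.6,0.9,0,0,0.62],[-1.2,1.8,0,0,0.62],[-1.8,2.7,0,0,0.62],[-2.49,3.63,0,0,0.62],[-2.49,3.63,0,0,0.62],[-2.49,3.63,1,0,0.62],[-2.49,3.63,2,0,0.62],[-2.49,3.63,2.2,0,0.62],[-2.49,3.63,2.2,0,0.62]]]'

```text
time: 19.48
tool_pos: [0.4911, 0.0955, 0.2695]
ee_rot: [3.142, 0.0, -3.139]
wrist_force: [-0.3, -1.0, 0.5]
width: 0.0359
finger_force: 0.0
```

Request:
apply_moves --moves '[[[0,-0.03,0.7,0,0.62],[0,-0.03,1.25,0,0.62],[0,-0.03,1.25,0,0.62],[0,-0.03,1.25,0,1],[0,-0.03,1.25,0,1],[0,-0.03,1.25,0,1],[0,-0.03,1.25,0,1],[0,-0.03,0.3,0,1],[0,-0.03,-0.7,0,1],[0,-0.03,-1.8,0,1]]]'

```text
time: 20.72
tool_pos: [0.4908, 0.0938, 0.3589]
ee_rot: [3.141, -0.003, -3.14]
wrist_force: [0.6, -0.3, -1.0]
width: 0.0095
finger_force: 29.7
```

Request:
apply_moves --moves '[[[0,0,-0.2,1,1],[0.1,0.6,-0.2,2,1],[0.1,1.1,-0.2,3,1],[0.1,1.6,-0.2,4,1],[0.2,2.1,-0.2,5,1],[0.2,2.6,-0.2,6,1],[0.3,3.2,-0.2,7,1],[0.3,3.8,-0.2,8,1],[0.32,4.14,-0.2,9,1],[0.32,4.14,-0.2,9,1]]]'

```text
time: 21.98
tool_pos: [0.4746, 0.3016, 0.3677]
ee_rot: [-3.14, 0.001, 1.577]
wrist_force: [1.4, -0.8, -0.8]
width: 0.0096
finger_force: 29.7
```

```bash
python3 - <<'E'
from h import *
crop(snapshot("side"),190,90,170,150,4,"s7")
E
```

```text
(no output)
```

View pics/s7.png

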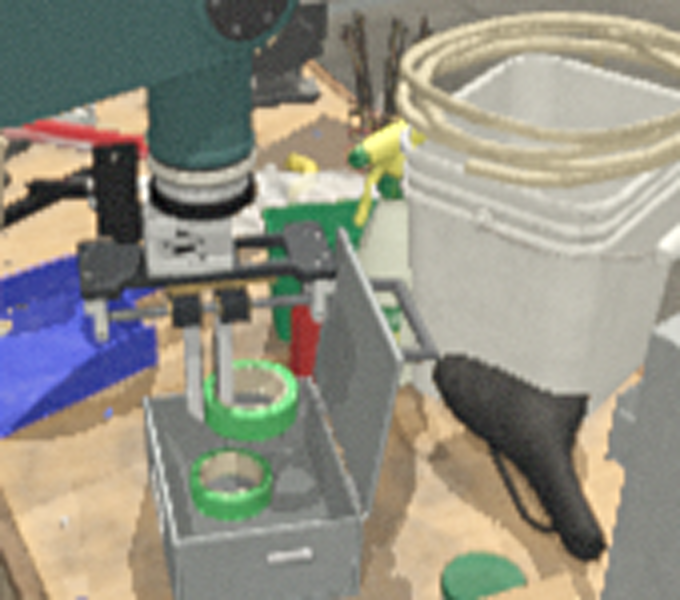

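The held roll is firm, but the roll in the box now appears near the right wall at crop (232,485). It seems to have been knocked, so I'll measure it.

```bash
python3 - <<'E'
from h import *
s=snapshot("side"); print(ray(s,(232/4+190,468/4+90),.029))
for y in(.39,.3): print((proj(s,[.498,y,.029])-[190,90])*4)
E
```

```text
[0.50349705 0.39500944 0.029     ]
[226.48627542 472.33119444]
[240.75797397 542.77601185]
```

It is where I put it, at y≈0.39 (perspective misled me). I'll lower the second roll.

Request:
apply_moves --moves '[[[0,0,1,0,1],[0,0,2,0,1],[0,0,2.8,0,1],[0,0,2.8,0,1],[0,0,2.8,0,0.66],[0,0,2.8,0,0.66],[0,0,2.8,0,0.66],[0,0,2,0,0.66],[0,0,0.8,0,0.66],[0,0,-0.6,0,0.66]]]'

```text
time: 23.32
tool_pos: [0.4746, 0.3006, 0.3935]
ee_rot: [3.141, -0.0, 1.573]
wrist_force: [1.1, 0.2, -1.3]
width: 0.032
finger_force: 0.0
```

Request:
apply_moves --moves '[[[0,0,-1.2,0,0.8],[0,0,-2.4,-1,1],[0,0.6,-2.6,-2,1],[0,1.2,-2.6,-3,1],[0,1.8,-2.6,-4,1],[0,2.4,-2.6,-5,1],[0.1,3,-2.6,-6,1],[0.2,3.6,-2.6,-7,1],[0.2,4.1,-2.6,-8,1],[0.2,4.1,-2.6,-9,1]]]'

```text
time: 24.58
tool_pos: [0.682, 0.3109, 0.5191]
ee_rot: [-3.141, -0.001, -3.135]
wrist_force: [-0.3, -0.5, 0.2]
width: 0.0003
finger_force: 0.0
```

```bash
python3 - <<'E'
from h import *
a=snapshot("top")["image"][70:270,150:350,::-1]; b=snapshot("side")["image"][100:300,185:385,::-1]
cv2.imwrite("pics/m8.png",cv2.resize(np.hstack([a,b]),None,fx=2,fy=2,interpolation=cv2.INTER_CUBIC))
E
```

```text
(no output)
```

View pics/m8.png

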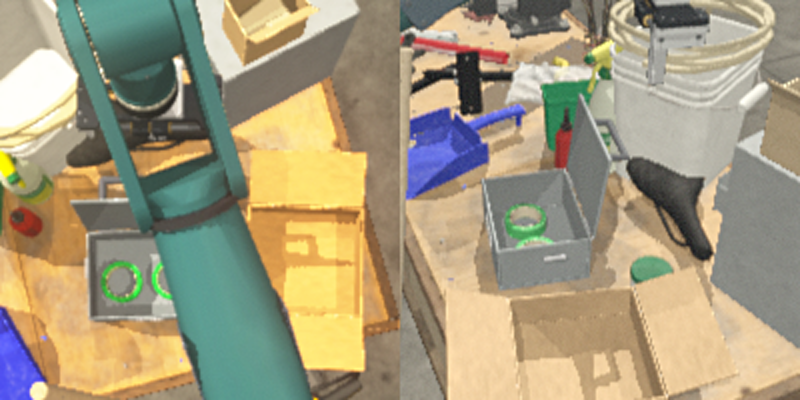

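Both rolls lie in the box, the carton is empty with its flaps folded out, and the hand is behind the lid. I'll push the bar towards the robot.

Request:
apply_moves --moves '[[[0,0,1.2,0,1],[0,0,2.4,0,1],[0,0,2.64,0,1],[0,0,2.64,0,1],[0.3,0,2.64,0,1],[0.6,0,2.64,0,1],[0.9,0,2.64,0,1],[1.2,0,2.64,0,1],[1.5,0,2.64,0,1],[1.7,0,2.64,0,1]]]'

```text
time: 25.92
tool_pos: [0.595, 0.3113, 0.3954]
ee_rot: [3.138, 0.009, -3.14]
wrist_force: [-0.1, -0.4, 0.1]
width: 0.0004
finger_force: 0.0
```

Request:
apply_moves --moves '[[[0.2,0,0,0,1],[0.2,0,-1,0,1],[0.2,0,-2,0,1],[0.2,0,-3,0,1],[0.2,0,-3,0,1],[0.2,0,-3,0,1],[0.2,0,-3,0,1],[0.2,0,-3,0,1],[0.2,0,-3,0,1],[0.2,0,-3,0,1]]]'

```text
time: 27.18
tool_pos: [0.585, 0.3109, 0.5389]
ee_rot: [-3.141, -0.0, -3.14]
wrist_force: [-0.2, 0.6, 0.1]
width: 0.0005
finger_force: 0.0
```

```bash
python3 - <<'E'
from h import *
a=snapshot("top")["image"][70:270,150:350,::-1]; b=snapshot("side")["image"][100:300,185:385,::-1]
cv2.imwrite("pics/m9.png",cv2.resize(np.hstack([a,b]),None,fx=2,fy=2,interpolation=cv2.INTER_CUBIC))
E
```

```text
(no output)
```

View pics/m9.png

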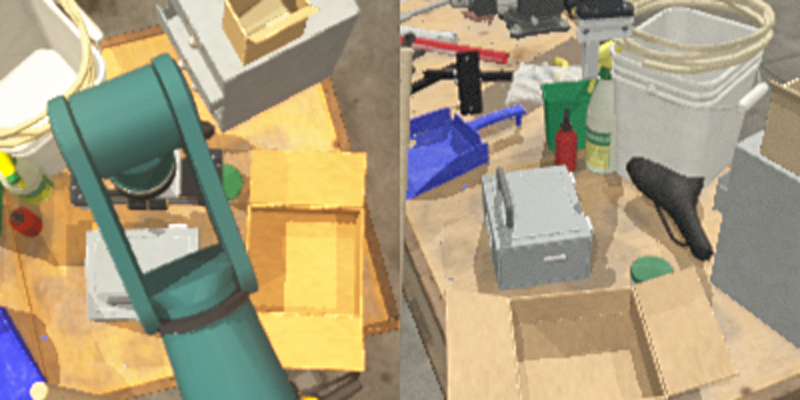

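The lid is shut flat, the flaps are still folded out, and the hand is clear at z≈0.54. I'll hand the job in.

```bash
python3 -c "
from bench import ticket;print(ticket.close_job())"
```

```text
the job is handed in; nothing more can be done
None
```

I moved both rolls of tape (the only two in the carton) into the stock box, shut its lid and left the carton's flaps folded open, then handed the job in; no verdict came back.

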